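# Dress the two-cup candle holder

## Task

Take the coral candle and the ivory candle from the sloped rest and stand them upright in the brass cups of the two-cup holder, the coral one in the tall cup and the ivory one in the low cup, each with its foot right down on the bottom of its cup. The wax marks easily: grip the candles with less than 20 N and never drop them. Leave the green candle in the rest and everything else on the table where it stands.

Things in the scene. Friction and masses are not known exactly. Their poses are not given: they have to be found in the camera images.
- coral_taper: Coral-red wax dinner candle, a straight round rod 22 mm in diameter and 200 mm long with a short pointed top (last 14 mm) and a 10 mm wick beyond; 65 g or so. Origin at the centre of its flat foot (the foot's rim is bevelled by 3 mm), z axis along the candle from foot to wick. Centre of mass about 97 mm from the foot.
- ivory_taper: Ivory-white wax dinner candle, a straight round rod 22 mm in diameter and 200 mm long with a short pointed top (last 14 mm) and a 10 mm wick beyond; 65 g or so. Origin at the centre of its flat foot (the foot's rim is bevelled by 3 mm), z axis along the candle from foot to wick. Centre of mass about 97 mm from the foot.
- green_taper: Sage-green wax dinner candle, a straight round rod 22 mm in diameter and 200 mm long with a short pointed top (last 14 mm) and a 10 mm wick beyond; 65 g or so. Origin at the centre of its flat foot (the foot's rim is bevelled by 3 mm), z axis along the candle from foot to wick. Centre of mass about 97 mm from the foot. Stays in the rest.
- rest: Fixed plywood candle rest, base 190 x 260 x 12 mm, origin at the centre of its underside. Three candles lie in it side by side at y = -80, 0, 80 mm (in any order), each rising 40 degrees towards +x, feet low at the -x end (towards the robot) against a stop board.
- rest_grip (a point): Point on the axis of the middle candle, 105 mm from its foot, 102 mm above the rest's origin; axes as the rest's. Each candle lies on two cross rails 20 mm wide, centred 40 and 165 mm from its foot, between small guide blocks as high as its axis; between the rails it is free all round. Rail posts at y = +-118 mm.
- holder: Fixed candle holder: dark wood base 80 x 220 x 20 mm (x, y, z), origin at the centre of its underside, a brass cup on a stem at each end: tall cup at y = +70 mm (rim 120 mm above the table), low cup at y = -70 mm (rim 70 mm). Cups are 32 mm wide (40 at the rim), bore 25 mm across and 35 mm deep, its mouth flaring to 33 mm over the top 7 mm.
- tall_cup (a point): Centre of the inner floor of the tall cup, 85 mm above the table, 35 mm below its rim; axes as the holder's.
- low_cup (a point): Centre of the inner floor of the low cup, 35 mm above the table, 35 mm below its rim; axes as the holder's.
- jar_candle: Bystander: ivory candle in a glass jar, 72 mm wide, 78 mm high, origin at the centre of its underside; stands just beyond the holder.
- amber_bottle_a: Bystander: amber bottle with black cap, 48 mm wide, 105 mm high, origin at the centre of its underside.
- amber_bottle_b: Bystander: amber bottle with black cap, 48 mm wide, 105 mm high, origin at the centre of its underside.
- candle_tin: Bystander: round aluminium candle tin, 66 mm wide, 44 mm high, origin at the centre of its underside; stands just on the robot's side of the holder.
There are look-alikes about, which are no part of the job. Several things have the shape of the coral_taper; the one meant has the colours described above.

How it is judged:
By the outcome, as a careful person would: the job done as asked, in the order asked, and still so for the second after the job is handed in, with the robot touching nothing.
It also fails if it takes over 70 s, if anything falls off the work surface, if the arm or the gripper's body presses on something with over 40 N, if the wrist force passes 120 N, or if a joint passes its speed limit or range.

## Robot

A 6-joint arm with a two-finger parallel gripper is mounted at the origin on the work surface. World frame = base frame: x ahead of the robot, y to its left, z up, the work surface at z = 0. Lengths are in m, angles in rad, forces in N, time in s.
With the tool pointing down it reaches from about 0.275 to 0.875 m from the base axis. Payload 12.5 kg.
Tool frame: the origin (TCP) lies on the centre line of the jaws, within the pads' length; the fingertips stand r.finger_overhang ahead of it and the grasp point (between the pads) lies 3 mm ahead of it (r.finger_overhang is the distance from the TCP to the fingertips, in m); z points along the fingers, y is the line along which they close (so a half turn about z gives the same grasp; the last joint's range is limited). The gripper opens to 85 mm and grips with 20 to 120 N. Pads are 22 mm wide; open, the fingers measure 114 mm over their backs; the gripper's body (76 mm by 85 mm) begins 54 mm behind the grasp point. The pads swing forward as they close: fully open they stand 13 mm farther back than shut.
Start: joints at [-1.417, 0.351, 1.652, -0, 1.139, -0.085], TCP at [0.13, -0.534, 0.253] pointing down, gripper open.
Joint ranges: [-2.75, 2.75], [-0.79, 2.1], [0.01, 2.65], [-1.57, 4.71], [0.07, 3.14], [-2.87, 2.87]. Speed limits (rad/s): [2.22, 2.22, 2.79, 3.14, 3.14, 3.14].

## Interface

Orientations are given as a unit quaternion [x, y, z, w].
In Python, from cell import r, optics gives the robot as it stands. The module is installed in compiled form; this text tells all that it offers. Calls block until the motion is done:
- r.move_to(position, orientation): joint-space move of the TCP to a pose.
- r.move_linear(position, rot=None, vel=0.15): straight line of the TCP; rot=None keeps the orientation; vel is the mean speed in m/s.
- r.set_joints(angles): joint-space move.
- r.set_gripper(opening, squeeze=None): opening from 0.0 (shut) to 1.0 (fully open); squeeze is the grip in N (None keeps the last); returns when the fingers have stopped.
- r.sleep(seconds).
- r.inverse_kinematics(position, orientation): joint angles nearest the present ones, or None.
- optics.get_image(name): name is "scene" or "side" or "wrist"; returns a dict with "pixels" (480x640x3 uint8, red, green, blue), "depth" (480x640 float32, m along the optical axis (not along the pixel's ray), 0 where there is no reading), "fx", "fy", "cx", "cy" (pixels), "camera_from_world" (4x4, takes a point from world to camera coordinates); the wrist camera has in their place "mount" (4x4, takes a point from camera to tool coordinates, whose origin is the TCP and whose axes are the flange's). Camera axes: x right, y down, z forward; pixel columns grow to the right and rows downward; lengths in m; the calibration is good to about 2 mm. A picture is of the moment at which its call begins: read the wrist's pose just before it.
A pose or a line that the arm cannot do raises r.PlanningError and nothing moves.
- r.hand_in(): hands the job in; it is judged then, once.
Readings, each from a call of its own:
- r.current_t(): time.
- r.current_q(): joint angles.
- r.current_qvel(): joint speeds.
- r.current_effort(): joint torques, N m.
- r.current_tool_pos(): TCP position.
- r.current_ee_rot(): TCP orientation.
- r.current_contact_force(): force on the tool from outside, world axes, zero at the start.
- r.current_torque(): the same for the moment, N m.
- r.current_opening(): opening from 0.0 (shut) to 1.0 (fully open).
- r.current_finger_force(): force on a finger pad.
Only numpy, scipy, OpenCV 4.12 (cv2) and the standard library are available. Lean on these libraries where they do the work, as an engineer would, in place of code of your own. Each camera call takes 0.05 s, during which the arm holds its last target. There are 200 camera calls.

## Working session

There is one attempt and no reset: what is moved stays moved. The work goes in short steps, each a Python script; the robot and the scene stay as the last script left them, time stands still between calls to the robot, and variables do not carry over. Pictures are saved under pics/ and viewed, at most 10 in all, crops included, and the job is handed in when it is done.

```bash
ls; mkdir -p pics; python3 - <<'E'
from cell import r, optics
import cv2, numpy as np
for n in ("scene","side"):
    d=optics.get_image(n); cv2.imwrite(f"pics/{n}0.png",d["pixels"][:,:,::-1]); np.savez(f"{n}0.npz",**d)
    print(n,d["fx"],d["fy"],d["cx"],d["cy"],np.round(d["camera_from_world"],3).tolist())
print(r.current_t(),r.finger_overhang,r.current_opening(),r.current_finger_force(),r.current_ee_rot())
E
```

```text
pics
scene 513.8225749782965 513.8225749782965 319.1767290969481 235.46586504326228 [[-0.784, 0.62, -0.021, 0.384], [0.391, 0.469, -0.792, -0.089], [-0.481, -0.629, -0.61, 1.395], [0.0, 0.0, 0.0, 1.0]]
side 505.26086603126123 505.26086603126123 313.5268731879096 242.48057851563095 [[-0.887, -0.462, 0.01, 0.415], [-0.354, 0.666, -0.657, 0.244], [0.297, -0.586, -0.754, 1.051], [0.0, 0.0, 0.0, 1.0]]
0.1 0.022 1.0012662748029026 0.0 [ 9.92881112e-01  1.19108481e-01 -3.49446115e-05 -5.16629622e-04]
```

View pics/scene0.png

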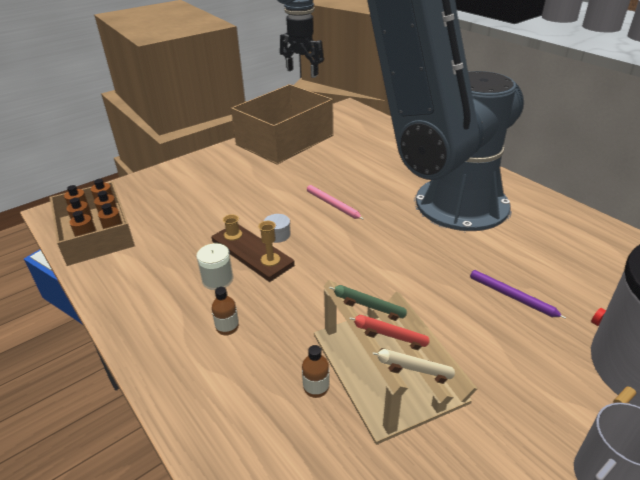

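View pics/side0.png

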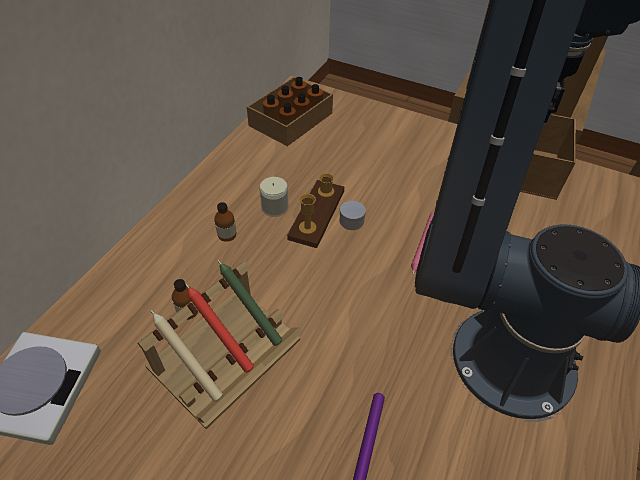

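Scene view: rest with green (370,301), coral (390,331), ivory (415,364) candles; look‑alikes are a pink taper on the table (335,202) and a purple one (515,292). Ivory look‑alike: the jar candle (214,265). Tall cup is at (268,232), low cup at (231,222). Chosen: the coral at (390,331) and the ivory at (415,364).

```bash
cat > h.py <<'E'
import numpy as np, cv2
from scipy.optimize import least_squares
def cloud(d, T=None):
    """world points HxWx3; T = world_from_camera"""
    z=d["depth"].astype(float); v,u=np.indices(z.shape)
    p=np.stack([(u-d["cx"])/d["fx"]*z,(v-d["cy"])/d["fy"]*z,z],-1)
    T=np.linalg.inv(d["camera_from_world"]) if T is None else T
    return p@T[:3,:3].T+T[:3,3]
def hsv(d): return cv2.cvtColor(d["pixels"],cv2.COLOR_RGB2HSV)
def cyl(P,R=.011):
    c=P.mean(0); a=np.linalg.svd(P-c,full_matrices=False)[2][0]; a=a*np.sign(a[2])
    e1=np.cross(a,[0,0,1]); e1/=np.linalg.norm(e1); e2=np.cross(a,e1)
    def line(x):
        b=a+x[2]*e1+x[3]*e2; return c+x[0]*e1+x[1]*e2, b/np.linalg.norm(b)
    def f(x):
        o,b=line(x); q=P-o; return np.linalg.norm(q-np.outer(q@b,b),axis=1)-R
    s=least_squares(f,[0,0,0,0],loss="soft_l1",f_scale=.001)
    s2=least_squares(f,[.008*0,-.008,0,0],loss="soft_l1",f_scale=.001); s=min(s,s2,key=lambda k:k.cost)
    o,b=line(s.x); t=(P-o)@b
    return o,b,np.percentile(t,[.5,99.5]),np.sqrt(np.mean(s.fun**2))
E
python3 - <<'E'
from h import *
rng={"coral":((0,150,90),(6,255,255)),"ivory":((18,10,150),(40,110,255)),"green":((50,50,30),(90,255,140))}
roi={"scene":(300,480,270,400),"side":(140,310,250,410)}
for n in ("scene","side"):
    d=dict(np.load(n+"0.npz")); H=hsv(d); W=cloud(d); x0,x1,y0,y1=roi[n]
    for k,(lo,hi) in rng.items():
        m=cv2.inRange(H,lo,hi); R=np.zeros_like(m); R[y0:y1,x0:x1]=1; m*=R
        N,L,S,_=cv2.connectedComponentsWithStats(m); i=1+np.argmax(S[1:,4]); mm=cv2.erode((L==i).astype(np.uint8),np.ones((3,3)))>0
        P=W[mm&(d["depth"]>0)]
        o,b,t,e=cyl(P); foot=o+b*t[0]
        print(n,k,S[i][:5],len(P),"foot",foot.round(4),"axis",b.round(3),"len",round(np.ptp(t),3),"rms",round(e*1e3,2),"el",round(np.degrees(np.arcsin(b[2])),1),"yaw",round(np.degrees(np.arctan2(b[1],b[0])),1), "g105",(foot+.105*b).round(4))
    m=(cv2.inRange(H,(15,110,60),(30,255,255))>0)
    for lo,hi in ((.11,.125),(.06,.075)):
        X=W[(W[...,2]>lo)&(W[...,2]<hi)&m&(np.abs(np.arange(640)-(255 if n=="scene" else 318))<40)[None]&(np.abs(np.arange(480)-(235 if n=="scene" else 205))<45)[:,None]]
        print(n,"cup",lo,len(X),X.mean(0).round(4),np.ptp(X,axis=0).round(3))
E
```

```text
scene coral [356 317  72  28 693] 483 foot [0.4715 0.286  0.0427] axis [ 0.73  -0.206  0.651] len 0.182 rms 1.26 el 40.6 yaw -15.8 g105 [0.5482 0.2643 0.111 ]
scene ivory [ 314  281  163  119 7900] 5773 foot [ 6.039e-01  1.408e-01 -4.000e-04] axis [-0.317  0.933  0.173] len 0.291 rms 56.95 el 10.0 yaw 108.8 g105 [0.5706 0.2387 0.0178]
scene green [335 286  71  31 652] 427 foot [0.45   0.2084 0.0421] axis [ 0.737 -0.201  0.646] len 0.183 rms 1.51 el 40.2 yaw -15.3 g105 [0.5274 0.1873 0.1099]
scene cup 0.11 120 [ 0.544  -0.1155  0.1151] [0.036 0.041 0.011]
scene cup 0.06 136 [ 0.5584 -0.2226  0.0659] [0.041 0.167 0.012]
side coral [ 188  288   66   84 1008] 691 foot [0.4658 0.2862 0.0373] axis [ 0.74  -0.199  0.643] len 0.184 rms 1.59 el 40.0 yaw -15.1 g105 [0.5435 0.2652 0.1048]
side ivory [154 313  68  87 846] 527 foot [0.4868 0.3638 0.0384] axis [ 0.742 -0.194  0.642] len 0.183 rms 1.56 el 39.9 yaw -14.6 g105 [0.5647 0.3434 0.1057]
side green [220 264  62  81 716] 427 foot [0.4465 0.2115 0.0378] axis [ 0.736 -0.221  0.64 ] len 0.189 rms 1.81 el 39.8 yaw -16.8 g105 [0.5237 0.1883 0.105 ]
side cup 0.11 96 [ 0.5469 -0.1178  0.1159] [0.037 0.042 0.011]
side cup 0.06 96 [ 0.5618 -0.2347  0.0659] [0.045 0.168 0.012]
```

```bash
python3 - <<'E'
import cv2
a=cv2.imread("pics/scene0.png")[180:400,180:480]; cv2.imwrite("pics/crop1.png",cv2.resize(a,None,fx=2.6,fy=2.6,interpolation=cv2.INTER_CUBIC))
E
```

```text
(no output)
```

View pics/crop1.png

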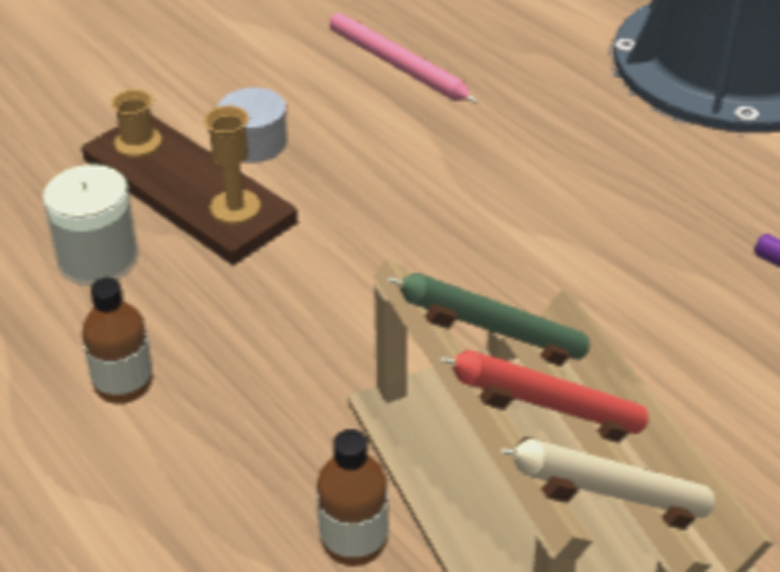

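The crop confirms it: coral is the middle candle (crop 550,390), ivory the outer one (610,475), green the nearest to the holder. Both cups are empty. Next is a wrist look over the holder, then over the rest.

```bash
cat >> h.py <<'E'
from scipy.spatial.transform import Rotation as Rn
from cell import r, optics
def pitch_pose(yaw,el,):
    """tool z = heading yaw, elevation el; tool y horizontal (left of the heading)"""
    z=np.array([np.cos(el)*np.cos(yaw),np.cos(el)*np.sin(yaw),np.sin(el)])
    y=np.array([np.sin(yaw),-np.cos(yaw),0.])   # x=y cross z points up-ish/forward
    return np.stack([np.cross(y,z),y,z],1)
q=lambda R:Rn.from_matrix(R).as_quat()
def wrist(name):
    p=np.array(r.current_tool_pos()); R=Rn.from_quat(r.current_ee_rot()).as_matrix()
    d=optics.get_image("wrist"); T=np.eye(4); T[:3,:3]=R; T[:3,3]=p; d["T"]=T@d["mount"]
    np.savez(name+".npz",**d); cv2.imwrite(f"pics/{name}.png",d["pixels"][:,:,::-1]); return d
E
python3 - <<'E'
from h import *
D=np.radians
print(pitch_pose(0,D(-90)).round(2).tolist())
# feasibility of place / pick poses for various approach elevations
for nm,p,yw in (("tall",(.546,-.117,.195),None),("low",(.56,-.256,.145),None),("pick",(.544,.265,.102),D(-15.3)),("pickI",(.565,.342,.102),D(-15.3))):
    for el in (-15,-30,-45) if yw is None else (-65,-80,-95):
        for dy in (-30,-15,0,15,30) if yw is None else (0,):
            y=(np.arctan2(p[1],p[0])+D(dy)) if yw is None else yw
            out=[]
            for flip in (0,1):
                R=pitch_pose(y,D(el)); 
                if flip: R=R@np.diag([-1,-1,1.])
                j=r.inverse_kinematics(np.array(p)-.003*R[:,2],q(R)); out.append(None if j is None else np.round(j,2).tolist())
            print(nm,el,dy,out)
r.move_to([.50,-.18,.36],q(pitch_pose(0,D(-90))))
d=wrist("wh"); print(r.current_t(),d["mount"].round(3).tolist(),d["fx"])
E
```

```text
[[1.0, 0.0, 0.0], [0.0, -1.0, 0.0], [0.0, 0.0, -1.0]]
tall -15 -30 [[-0.01, 0.53, 2.24, 3.98, 1.04, -1.86], [-0.01, 0.53, 2.24, 3.98, 1.04, 1.28]]
tall -15 -15 [[-0.17, 0.5, 2.32, 3.49, 1.01, -1.68], [-0.17, 0.5, 2.32, 3.49, 1.01, 1.46]]
tall -15 0 [[-0.36, 0.49, 2.36, 2.98, 1.02, -1.52], [-0.36, 0.49, 2.36, 2.98, 1.02, 1.62]]
tall -15 15 [[-0.54, 0.5, 2.32, 2.48, 1.05, -1.37], [-0.54, 0.5, 2.32, 2.48, 1.05, 1.77]]
tall -15 30 [[-0.66, 0.53, 2.24, 2.04, 1.11, -1.22], [-0.66, 0.53, 2.24, 2.04, 1.11, 1.92]]
tall -30 -30 [[-0.05, 0.39, 2.18, 4.21, 0.67, -2.14], [-0.05, 0.39, 2.18, 4.21, 0.67, 1.0]]
tall -30 -15 [[-0.19, 0.35, 2.26, 3.63, 0.55, -1.85], [-0.19, 0.35, 2.26, 3.63, 0.55, 1.3]]
tall -30 0 [[-0.35, 0.34, 2.29, 2.91, 0.54, -1.44], [-0.35, 0.34, 2.29, 2.91, 0.54, 1.7]]
tall -30 15 [[-0.5, 0.35, 2.26, 2.28, 0.63, -1.11], [-0.5, 0.35, 2.26, 2.28, 0.63, 2.03]]
tall -30 30 [[-0.61, 0.39, 2.18, 1.82, 0.79, -0.93], [-0.61, 0.39, 2.18, 1.82, 0.79, 2.21]]
tall -45 -30 [[-0.11, 0.32, 2.09, -1.46, 0.43, -2.79], [-0.11, 0.32, 2.09, -1.46, 0.43, 0.35]]
tall -45 -15 [[-0.21, 0.28, 2.15, 4.41
[... 1629 characters left out ...]
0.54, -0.51], [-0.71, 0.49, 1.98, 1.46, 0.54, 2.63]]
pick -65 0 [[0.5, 0.56, 1.83, -0.63, 0.52, 2.85], [0.5, 0.56, 1.83, -0.63, 0.52, -0.29]]
pick -80 0 [[0.42, 0.59, 1.71, -0.17, 0.72, 2.38], [0.42, 0.59, 1.71, -0.17, 0.72, -0.76]]
pick -95 0 [[0.36, 0.65, 1.57, 0.06, 0.99, 2.16], [0.36, 0.65, 1.57, 0.06, 0.99, -0.98]]
pickI -65 0 [None, [0.59, 0.65, 1.66, -0.58, 0.63, -0.27]]
pickI -80 0 [[0.52, 0.67, 1.54, -0.17, 0.81, 2.47], [0.52, 0.67, 1.54, -0.17, 0.81, -0.67]]
pickI -95 0 [[0.45, 0.74, 1.41, 0.07, 1.06, 2.26], [0.45, 0.74, 1.41, 0.07, 1.06, -0.89]]
2.0417 [[0.001, -0.965, -0.262, 0.066], [1.0, 0.001, -0.0, -0.001], [0.0, -0.262, 0.965, -0.121], [0.0, 0.0, 0.0, 1.0]] 420.6505384231706
```

View pics/wh.png

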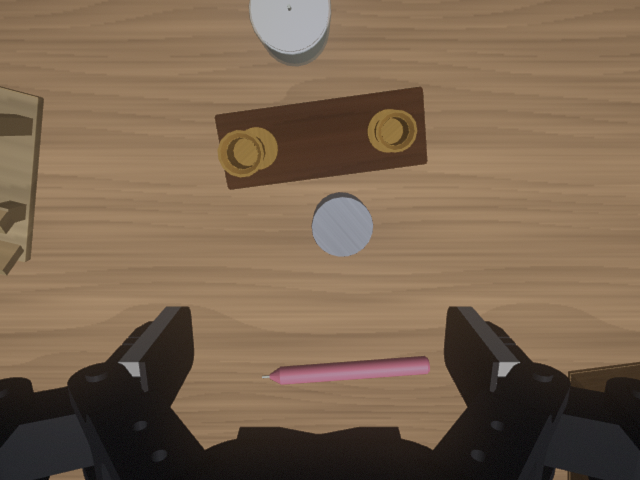

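The wrist view shows the tall cup rim at (242,153), the low cup at (395,130), the tin at (342,225), the jar at (290,15) and the pink look-alike at (345,372). Next I measure the cups and take a wrist look at the rest.

```bash
cat >> h.py <<'E'
def ray(d,u,v,z):
    T=d["T"]; c=np.array([(u-d["cx"])/d["fx"],(v-d["cy"])/d["fy"],1.]); w=T[:3,:3]@c; return T[:3,3]+w*(z-T[2,3])/w[2]
E
cat > cups.py <<'E'
from h import *
def cups(d,zs=(.12,.07),near=((.546,-.117),(.563,-.256)),tol=.006,R=.035):
    W=cloud(d,d["T"]); out=[]
    for z,c in zip(zs,near):
        m=((np.abs(W[...,2]-z)<tol)&(np.hypot(W[...,0]-c[0],W[...,1]-c[1])<R)).astype(np.uint8)
        k=max(cv2.findContours(m,cv2.RETR_EXTERNAL,cv2.CHAIN_APPROX_NONE)[0],key=cv2.contourArea)
        (u,v),ax,_=cv2.fitEllipse(k); P=ray(d,u,v,z)
        out.append(P); print("cup",P.round(4),"px",round(u),round(v),"diam mm",(np.array(ax)/d["fx"]*(d["T"][2,3]-z)*1e3).round(1),"zmed",np.median(W[...,2][m>0]).round(4))
    return out
if __name__=="__main__":
    a,b=cups(dict(np.load("wh.npz"))); print("dist",np.hypot(*(a-b)[:2]),"yaw",np.degrees(np.arctan2(-(a-b)[0],(a-b)[1])))
E
python3 cups.py; python3 - <<'E'
from h import *
D=np.radians
r.move_to([.45,.255,.36],q(pitch_pose(D(-15.3),D(-90))))
d=wrist("wr"); W=cloud(d,d["T"]); H=hsv(d); print(r.current_t())
for k,lo,hi in (("coral",(0,150,90),(6,255,255)),("ivory",(18,10,120),(40,110,255)),("green",(50,50,30),(90,255,140))):
    m=cv2.inRange(H,lo,hi)*((W[...,2]>.04)&(W[...,2]<.2)).astype(np.uint8)
    if k=="ivory": m*=((W[...,:2]-[.565,.342])@[.255,.967]>-.03).astype(np.uint8)
    N,L,S,_=cv2.connectedComponentsWithStats(m); i=1+np.argmax(S[1:,4])
    P=W[cv2.erode((L==i).astype(np.uint8),np.ones((3,3)))>0]; o,b,t,e=cyl(P); foot=o+b*t[0]
    print(k,S[i],len(P),"foot",foot.round(4),"len",np.ptp(t).round(3),"rms",round(e*1e3,2),"el",np.degrees(np.arcsin(b[2])).round(1),"yaw",np.degrees(np.arctan2(b[1],b[0])).round(1),"at z=.102",(o+b*(.102-o[2])/b[2]).round(4))
E
```

```text
cup [ 0.5457 -0.1136  0.12  ] px 240 153 diam mm [38.2 40.1] zmed 0.1193
cup [ 0.5638 -0.2525  0.07  ] px 396 131 diam mm [38.7 41. ] zmed 0.0692
dist 0.14007338141648298 yaw 7.396756007827402
3.7
coral [ 254    0   44  197 4602] 3951 foot [0.4672 0.2855 0.0407] len 0.186 rms 0.83 el 39.9 yaw -14.6 at z=.102 [0.5381 0.2671 0.102 ]
ivory [  95    0  146  212 8408] 6290 foot [0.473  0.3728 0.0323] len 0.205 rms 13.07 el 38.4 yaw -16.7 at z=.102 [0.5572 0.3475 0.102 ]
green [ 360    0   39  195 3614] 2776 foot [0.4411 0.2046 0.0647] len 0.175 rms 1.88 el 39.2 yaw -12.6 at z=.102 [0.4856 0.1947 0.102 ]
```

View pics/wr.png

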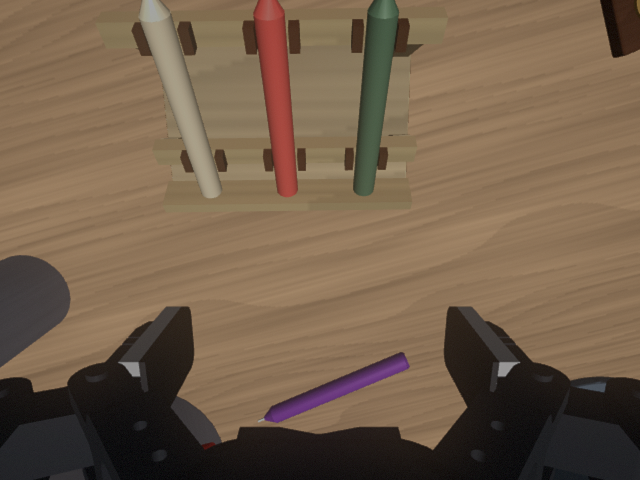

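The wrist view shows, from left to right, ivory (180,100), coral (278,100) and green (375,100). The rest yaw is about -15°, and the coral axis lateral position agrees within 0.5 mm across three views. Next I grasp the coral gently, closing in small steps.

```bash
cat >> h.py <<'E'
D=np.radians; YAW=D(-15)
GRIP={"coral":np.array([.5389,.2668,.102]),"ivory":np.array([.5596,.3441,.102])}
CUP={"coral":np.array([.5457,-.1136,.085]),"ivory":np.array([.5638,-.2525,.035])}
def tcp(g,R): return g-.003*R[:,2]
def pick(k):
    R=pitch_pose(YAW,D(-80)); g=tcp(GRIP[k],R)
    r.move_to(g-.12*R[:,2],q(R)); r.set_gripper(.55,20); r.move_linear(g,vel=.12)
    print("at",r.current_tool_pos(),r.current_contact_force(),r.current_t())
    for o in np.arange(.32,.20,-.01):
        r.set_gripper(o); f=r.current_finger_force(); print(round(o,3),round(r.current_opening(),4),round(f,2),end="; ")
        if f>4: break
    print(np.round(r.current_contact_force(),2),r.current_t())
E
python3 -c "
from h import *
pick('coral')"
```

```text
at [0.5386777  0.26715804 0.10570648] [0.23576233 0.32094791 0.60692467] 5.9833
0.32 0.322 0.0; 0.31 0.3086 0.0; 0.3 0.2985 0.0; 0.29 0.2886 0.0; 0.28 0.2782 0.19; 0.27 0.2701 0.19; 0.26 0.2595 0.51; 0.25 0.2558 11.24; [-0.73  0.09  1.2 ] 7.825
```

```bash
cat >> h.py <<'E'
HEAD={"coral":D(18),"ivory":D(5)}
def carry(k):
    R=pitch_pose(YAW,D(-80)); p=np.array(r.current_tool_pos())
    r.move_linear(p+[0,0,.03],vel=.06); print("lift",r.current_finger_force(),r.current_opening())
    r.move_linear(p+[0,0,.20],vel=.15)
    P=pitch_pose(HEAD[k],D(-30)); g=tcp(CUP[k]+[0,0,.215],P); 
    r.move_to(g,q(P)); print("over",r.current_tool_pos(),r.current_finger_force(),r.current_opening(),r.current_t())
def look(k,tag):
    lo,hi=dict(coral=((0,130,60),(7,255,255)),ivory=((15,10,110),(45,120,255)))[k]
    c=np.array(r.current_tool_pos())
    for n in ("scene","side"):
        d=optics.get_image(n); cv2.imwrite(f"pics/{n}{tag}.png",d["pixels"][:,:,::-1]); np.savez(f"{n}{tag}.npz",**d)
        W=cloud(d); m=(cv2.inRange(hsv(d),lo,hi)>0)&(np.linalg.norm(W[...,:2]-c[:2],axis=2)<.035)&(np.abs(W[...,2]-c[2])<.14)&(d["depth"]>0)
        P=W[cv2.erode(m.astype(np.uint8),np.ones((2,2)))>0]
        if len(P)<40: print(n,"few",len(P)); continue
        o,b,t,e=cyl(P); print(n,len(P),"foot",(o+b*t[0]).round(4),"top",(o+b*t[1]).round(4),"tilt deg xy",np.degrees(b[:2]).round(2),"rms",round(e*1e3,2),"len",np.ptp(t).round(3))
E
python3 -c "
from h import *
carry('coral'); look('coral',1)"
```

```text
lift 11.09321191906929 0.25225700282286817
over [ 0.54335251 -0.11413339  0.30152011] 11.090296357870102 0.25023025016320033 12.15
scene 650 foot [ 0.5449 -0.1121  0.2007] top [ 0.5441 -0.1117  0.3905] tilt deg xy [-0.24  0.12] rms 1.63 len 0.19
side 579 foot [ 0.5462 -0.1135  0.1987] top [ 0.5461 -0.1127  0.3905] tilt deg xy [-0.03  0.26] rms 1.78 len 0.192
```

```bash
cat >> h.py <<'E'
def lower(dz,vel=.08):
    """down by dz, then 2 mm steps until contact"""
    p=np.array(r.current_tool_pos()); f0=np.array(r.current_contact_force())
    n=6
    for i in range(n):
        r.move_linear(p-[0,0,dz*(i+1)/n],vel=vel); f=np.array(r.current_contact_force())-f0
        if np.linalg.norm(f)>4: print("early contact",i,f.round(2),r.current_tool_pos()); return False
    print("free",f.round(2),np.array(r.current_tool_pos()).round(4))
    for i in range(14):
        r.move_linear(np.array(p)-[0,0,dz+.0015*(i+1)],vel=.03); f=np.array(r.current_contact_force())-f0
        print(np.round(r.current_tool_pos()[2],4),f.round(2),round(r.current_finger_force(),1),end="; ")
        if f[2]>3 or np.linalg.norm(f)>6: break
    print(r.current_t()); return True
E
python3 -c "
from h import *
lower(.102); look('coral',2)"
```

```text
free [-0.66 -0.59 -0.28] [ 0.5435 -0.1141  0.1998]
0.1984 [-0.49 -0.24 -0.02] 11.1; 0.1965 [-1.28 -1.3  -0.85] 11.1; 0.1949 [-0.56  0.4  -0.86] 11.1; 0.1934 [-0.16  0.26  0.82] 11.1; 0.1919 [-0.71  0.87 -0.46] 11.1; 0.1907 [-1.32 -1.24  2.19] 11.1; 0.1902 [-0.93 -0.68  8.39] 11.2; 16.15
scene 455 foot [ 0.5447 -0.1115  0.1165] top [ 0.5453 -0.112   0.2798] tilt deg xy [ 0.21 -0.18] rms 1.75 len 0.163
side 399 foot [ 0.5464 -0.1131  0.1134] top [ 0.5475 -0.1131  0.2794] tilt deg xy [0.38 0.  ] rms 1.71 len 0.166
```

The coral is on its cup floor: contact came at the expected height and the tilt is under 0.4°. Next I release it, retreat, and fetch the ivory.

```bash
cat >> h.py <<'E'
def release():
    R=Rn.from_quat(r.current_ee_rot()).as_matrix(); p=np.array(r.current_tool_pos())
    for o in (.27,.32,.55): r.set_gripper(o)
    print("released",r.current_finger_force())
    r.move_linear(p-.13*R[:,2],vel=.12)
E
python3 -c "
from h import *
release(); look('coral',3)
p=np.array(r.current_tool_pos()); r.move_linear([p[0]-.03,p[1]+.02,.34],vel=.2)
look.__call__
R=pitch_pose(YAW,D(-80)); r.move_to(tcp(GRIP['ivory'],R)-.22*R[:,2],q(R)); print(r.current_t())
pick('ivory')"
python3 - <<'E'
import cv2,numpy as np
a=cv2.imread("pics/scene3.png")[60:400,150:480]; cv2.imwrite("pics/c3.png",cv2.resize(a,None,fx=1.7,fy=1.7))
E
```

```text
released 0.0
scene few 0
side few 0
21.3917
at [0.55938536 0.34451195 0.10579879] [ 0.02890645 -0.84938895  0.0201977 ] 23.2417
0.32 0.3209 0.0; 0.31 0.3096 0.0; 0.3 0.3006 0.0; 0.29 0.2883 0.0; 0.28 0.2834 0.18; 0.27 0.2711 0.17; 0.26 0.2633 0.5; 0.25 0.2536 11.25; [-0.45  0.23  0.68] 25.0833
```

View pics/c3.png

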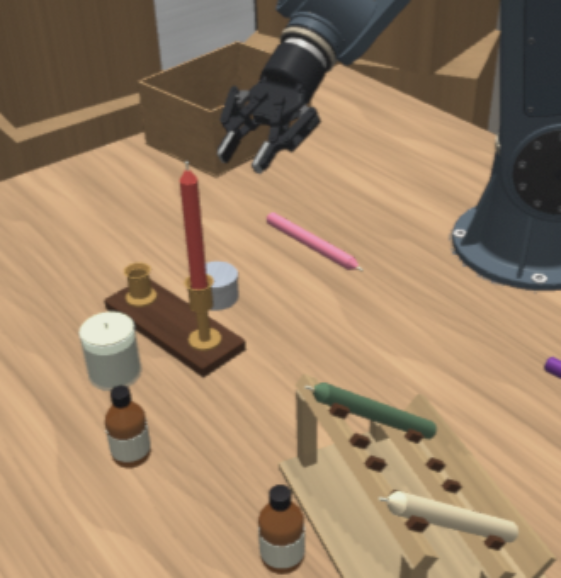

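The picture shows the coral upright in the tall cup at (195,230) in the crop, and nothing else disturbed. The ivory is now gripped. I'll carry it high over the coral: upright first, then a straight line at z=0.45.

```bash
python3 - <<'E'
from h import *
p=np.array(r.current_tool_pos())
r.move_linear(p+[0,0,.03],vel=.06); print("lift",r.current_finger_force())
r.move_linear(p+[0,0,.30],vel=.2)
P=pitch_pose(D(18),D(-30)); r.move_to([.50,.20,.45],q(P)); print(r.current_q())
P=pitch_pose(HEAD["ivory"],D(-30)); g=tcp(CUP["ivory"]+[0,0,.215],P)
r.move_linear([g[0],g[1],.45],q(P),vel=.2); r.move_linear(g,vel=.15)
print(r.current_tool_pos(),g,r.current_finger_force(),r.current_t()); look("ivory",4)
E
```

```text
lift 11.151160150766373
[ 0.28142156 -0.16545178  2.03460524  0.12743616  0.22818579  1.43095088]
[ 0.56136019 -0.25287272  0.25215418] [ 0.56121181 -0.25272644  0.2515    ] 11.163444221019745 33.2667
scene 526 foot [ 0.5618 -0.2512  0.1487] top [ 0.5625 -0.2508  0.3418] tilt deg xy [0.18 0.11] rms 1.95 len 0.193
side 42 foot [ 0.5628 -0.2517  0.3252] top [ 0.5652 -0.2573  0.3365] tilt deg xy [ 10.84 -25.07] rms 1.69 len 0.013
```

```bash
python3 -c "
from h import *
if lower(.102): look('ivory',5)"
```

```text
free [0.39 0.09 0.82] [ 0.5614 -0.2529  0.1504]
0.149 [ 0.52 -0.2  -0.06] 11.2; 0.1472 [ 0.65 -0.15 -0.17] 11.2; 0.1455 [ 0.05  1.58 -0.45] 11.2; 0.144 [ 1.23  0.82 -0.14] 11.2; 0.1425 [0.54 0.92 1.15] 11.2; 0.1412 [0.41 0.16 1.2 ] 11.2; 0.1408 [-0.44  0.6   8.08] 11.2; 37.2667
scene 373 foot [ 0.5623 -0.251   0.0649] top [ 0.563  -0.2511  0.2317] tilt deg xy [ 0.24 -0.04] rms 2.14 len 0.167
side few 35
```

Contact came 49.4 mm lower than for the coral, against the 50 mm difference in cup floors, so the ivory is on its floor. Next I release it and check.

```bash
python3 - <<'E'
from h import *
release(); p=np.array(r.current_tool_pos()); r.move_linear([p[0]-.04,p[1]-.03,.33],vel=.2)
print(r.current_t(),r.current_contact_force())
for n in ("scene","side"):
    d=optics.get_image(n); W=cloud(d); H=hsv(d)
    for k,lo,hi in (("coral",(0,130,60),(7,255,255)),("ivory",(15,10,110),(45,120,255))):
        c=CUP[k]; m=(cv2.inRange(H,lo,hi)>0)&(np.linalg.norm(W[...,:2]-c[:2],axis=2)<.03)&(W[...,2]>c[2]+.037)
        P=W[m]
        if len(P)>60: o,b,t,e=cyl(P); print(n,k,len(P),"top",(o+b*t[1]).round(4),"tilt",np.degrees(b[:2]).round(2))
    cv2.imwrite(f"pics/{n}6.png",d["pixels"][:,:,::-1])
E
```

```text
released 0.0
40.1833 [-0.341678   -0.07674761  0.03753026]
scene coral 595 top [ 0.5551 -0.0974  0.2823] tilt [-0.51 -0.54]
scene ivory 582 top [ 0.5618 -0.2526  0.2423] tilt [-0.17 -0.53]
side coral 541 top [ 0.5468 -0.1143  0.2814] tilt [ 0.24 -0.44]
side ivory 64 top [ 0.5662 -0.2575  0.2404] tilt [ 2.01 -4.43]
```

View pics/scene6.png

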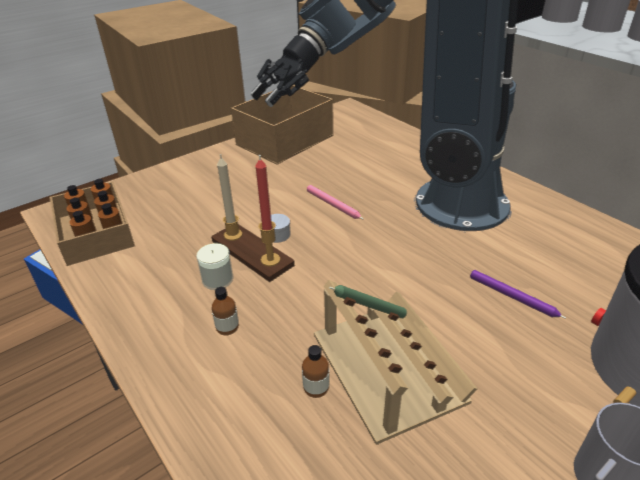

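The final view shows the coral (264,195) in the tall cup and the ivory (227,195) in the low cup, both upright. The green is still in the rest at (370,301), the bystanders have not moved, and the arm is clear.

```bash
python3 -c "
from cell import r
print(r.hand_in())"
```

```text
the job is handed in; nothing more can be done
None
```

I handed the job in at about 40 s of the 70 s: coral stands upright in the tall cup and ivory in the low cup, each on its cup floor, gripped at about 11 N, with the green candle and everything else left in place.

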